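# Twist-check a loose cap and set the bottle aside

### The job

Check the cap of the smaller of the two nozzle bottles on the bench: where the bottle stands, give its cap a gentle twist of about 45 degrees anticlockwise (seen from above) to confirm that it is loose, but not as far as a quarter turn. Then set that bottle aside for rework, standing upright in the shallow metal tray (set it down, do not drop it), and leave the taller bottle where it is.

Things in the scene. Friction and masses are not known exactly. Their poses are not given: they have to be found in the camera images.
- flux_bottle: The smaller nozzle bottle, 116 mm tall, 0.13 kg, loose, upright. Origin: centre of its underside, z up. Rigid body 38 mm across from 0 to 75 mm height, then the cap: a round collar 22 mm across from 75 to 86 mm, and a nozzle up to 116 mm (solid 12 mm across). The cap never comes off and can carry the bottle when its collar is gripped with the fingertips just above the shoulder.
- flux_bottle_cap (a joint): Turn of the smaller bottle's cap relative to the bottle, rad, about the bottle's upright axis; grows anticlockwise seen from above (unscrewing). Starts between 0 and 0.1. The cap is loose: it turns with about 0.004 N m, less than the friction under the standing bottle, so the bottle need not be held while its cap is turned.
- ipa_bottle: The taller nozzle bottle, 46 mm across and 144 mm tall, loose, standing upright; not to be moved. Origin: centre of its underside.
- rework_tray: Shallow open metal tray, fixed to the bench: 140 mm along its x, 180 mm along its y, 18 mm high, walls and floor 4 mm thick. Origin: centre of its underside, z up. Empty at the start.
Mind the look-alikes: they are no part of the job. Leave any orange look-alike of the flux_bottle alone.

How it is judged:
By the outcome, as a careful person would: the job done as asked, in the order asked, and still so for the second after the job is handed in, with the robot touching nothing.
It also fails if it takes over 40 s, if anything falls off the work surface, if the arm or the gripper's body presses on something with over 40 N, if the wrist force passes 120 N, or if a joint passes its speed limit or range.

### The arm

A 6-joint arm with a two-finger parallel gripper is mounted at the origin on a cart in front of the work surface, level with it; the furniture and walls round the work are solid. World frame = base frame: x ahead of the robot, y to its left, z up, the work surface at z = 0. Lengths are in mm, angles in rad, forces in N, time in s.
With the tool pointing down it reaches from about 325 to 875 mm from the base axis. Payload 4.4 kg.
Tool frame: the origin (TCP) lies on the centre line of the jaws, within the pads' length; the fingertips stand ahead of it and the grasp point (between the pads) lies 6 mm ahead of it (ctrl.tcp_to_tips is the z of the fingertips in the tool frame, in mm); z points along the fingers, y is the line along which they close (so a half turn about z gives the same grasp; the last joint's range is limited). The gripper opens to 85 mm and grips with 20 to 120 N. Pads are 22 mm wide; open, the fingers measure 114 mm over their backs; the gripper's body (76 mm by 85 mm) begins 54 mm behind the grasp point. The pads swing forward as they close: fully open they stand 13 mm farther back than shut.
Start: joints at [-1.252, 0.207, 1.542, -0, 1.393, -0.15], TCP at [260.296, -512.712, 256.282] pointing down, gripper open.
Joint ranges: [-2.73, 2.73], [-0.86, 2.22], [0.23, 2.46], [-1.11, 4.25], [0.08, 2.63], [-2.82, 2.82]. Speed limits (rad/s): [2.79, 2.79, 3.14, 3.14, 3.14, 3.14].

### API

Orientations are given as a 3x3 rotation matrix whose columns are the frame's x, y, z axes.
In Python, from plant import ctrl, sensors, optics gives the robot as it stands. Calls block until the motion is done:
- ctrl.move_ptp(position, orientation): joint-space move of the TCP to a pose.
- ctrl.move_l(position, rot=None, vel=150, threshold=None): straight line of the TCP; rot=None keeps the orientation; vel is the mean speed in mm/s. With threshold (N) it stops when the force on the tool has changed by that much, and returns True; else False.
- ctrl.set_joints(angles): joint-space move.
- ctrl.gripper_to(opening, force=None): finger opening in mm; force is the grip in N (None keeps the last); returns when the fingers have stopped.
- ctrl.hold(seconds).
- ctrl.solve_ik(position, orientation): joint angles nearest the present ones, or None.
- sensors.read_state(): the state.
- optics.grab_frame(name): name is "scene" or "side" or "wrist"; returns (picture, depth): 400x640x3 uint8, red, green, blue; 400x640 float32, mm along the optical axis (not along the pixel's ray), 0 where there is no reading.
- optics.camera_params(name): a dict with "mtx" (3x3 intrinsics, pixels), "R" (3x3) and "t" (3): a world point X has camera coordinates R X + t; the wrist camera has in their place "T_tool_cam" (4x4, takes a point from camera to tool coordinates, whose origin is the TCP and whose axes are the flange's). Camera axes: x right, y down, z forward; pixel columns grow to the right and rows downward; lengths in mm; the calibration is good to about 2 mm. The wrist camera is an equidistant fisheye: a pixel r from the principal point sees the ray r / f radians off the axis. A picture is of the moment at which its call begins: read the wrist's pose just before it. camera_params takes no time and is no camera call.
A pose or a line that the arm cannot do raises ctrl.MotionError and nothing moves.
- ctrl.finish_job(): hands the job in; it is judged then, once.
The state is a dict: "t": time; "q": joint angles; "qvel": joint speeds; "tau": joint torques, N m; "eef_pos": TCP position; "eef_rot": TCP orientation; "force": force on the tool from outside, world axes, zero at the start; "wrist_torque": the same for the moment, N m; "grip_width": finger opening in mm; "grasp_force": force on a finger pad.
Only numpy, scipy, OpenCV 4.12 (cv2) and the standard library are available. Lean on these libraries where they do the work, as an engineer would, in place of code of your own. Each camera call takes 0.05 s, during which the arm holds its last target. There are 200 camera calls.

## Working session

There is one attempt and no reset: what is moved stays moved. The work goes in short steps, each a Python script; the robot and the scene stay as the last script left them, time stands still between calls to the robot, and variables do not carry over. Pictures are saved under pics/ and viewed, at most 10 in all, crops included, and the job is handed in when it is done.

```bash
mkdir -p pics; python3 - <<'E'
from plant import ctrl,sensors,optics
import cv2,numpy as np
for n in("scene","side"):
    p,d=optics.grab_frame(n); cv2.imwrite(f"pics/{n}0.png",p[:,:,::-1]); np.savez(f"{n}0.npz",p=p,d=d)
    c=optics.camera_params(n); print(n,c["mtx"].round(1).tolist(),(-c["R"].T@c["t"]).round())
print(ctrl.tcp_to_tips,sensors.read_state()["t"],optics.camera_params("wrist"))
E
```

```text
scene [[368.8, 0.0, 318.7], [0.0, 368.8, 194.2], [0.0, 0.0, 1.0]] [ 93. 845. 583.]
side [[411.9, 0.0, 322.6], [0.0, 411.9, 208.6], [0.0, 0.0, 1.0]] [ -9. 833. 546.]
25.0 0.1 {'mtx': array([[309.70691629,   0.        , 318.00608207],
       [  0.        , 309.70691629, 196.0958216 ],
       [  0.        ,   0.        ,   1.        ]]), 'T_tool_cam': array([[-6.32605892e-04, -9.55183435e-01, -2.96013862e-01,
         7.56678346e+01],
       [ 9.99999649e-01, -4.41384009e-04, -7.12814513e-04,
         1.03978593e+00],
       [ 5.50212830e-04, -2.96014208e-01,  9.55183378e-01,
        -1.17541861e+02],
       [ 0.00000000e+00,  0.00000000e+00,  0.00000000e+00,
         1.00000000e+00]])}
```

View pics/scene0.png

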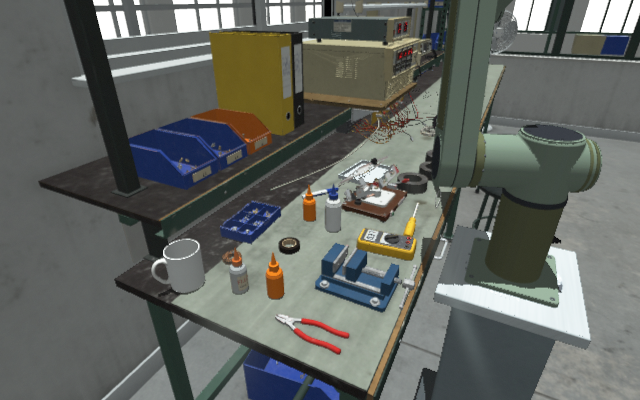

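View pics/side0.png

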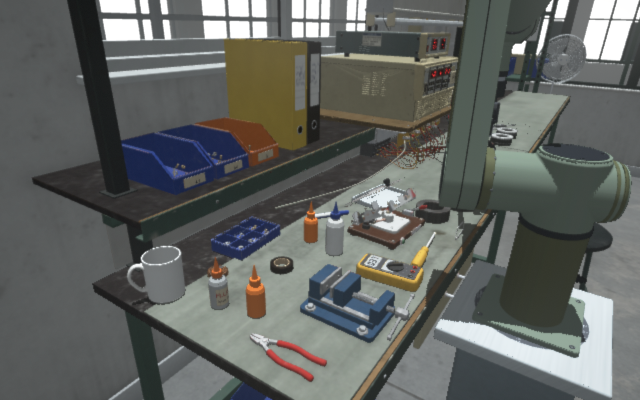

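Both views show the same candidates. In the scene view these are a clear or white bottle with an orange cap at (238,273), orange bottles at (275,277) and (309,206), and a white bottle with a blue cap at (333,211). A metallic tray-like thing is at (367,172). I'll take zoomed crops and depth-based sizes next.

```bash
cat > h.py <<'E'
import numpy as np,cv2
from plant import ctrl,sensors,optics
def cloud(n,d):
    c=optics.camera_params(n);v,u=np.mgrid[:400,:640];K=c["mtx"]
    P=np.dstack([(u-K[0,2])/K[0,0]*d,(v-K[1,2])/K[1,1]*d,d])
    W=(P-c["t"])@c["R"]; W[d==0]=np.nan
    return W
E
python3 - <<'E'
from h import *
crops=[]
for n,(x,y) in(("scene",(215,150)),("side",(195,170))):
    f=np.load(n+"0.npz");crops.append(cv2.resize(f["p"][y:y+150,x:x+235,::-1],None,fx=3.4,fy=2*1.7,interpolation=cv2.INTER_CUBIC)[:,:])
cv2.imwrite("pics/c0.png",cv2.resize(crops[0],(799,510)))
f=np.load("scene0.npz");W=cloud("scene",f["d"])
for nm,x0,x1,y0,y1 in(("grey",228,248,250,296),("or1",266,284,250,300),("or2",302,317,186,222),("blue",326,341,184,233)):
    w=W[y0:y1,x0:x1].reshape(-1,3);w=w[np.isfinite(w[:,0])];w=w[w[:,2]>20]
    print(nm,len(w),np.median(w,0).round(),w[:,2].max().round(),np.percentile(w,[3,97],axis=0).round().tolist())
for u,v in((367,165),(350,170),(385,170),(367,178),(360,180),(345,178),(392,172),(372,158)):print(u,v,W[v,u].round())
E
```

```text
grey 481 [541. 358.  58.] 109.0 [[530.0, 342.0, 22.0], [559.0, 369.0, 98.0]]
or1 484 [461. 336.  58.] 116.0 [[449.0, 320.0, 23.0], [478.0, 346.0, 101.0]]
or2 279 [547.  19.  56.] 111.0 [[535.0, 2.0, 23.0], [565.0, 28.0, 98.0]]
blue 488 [460.  39.  73.] 143.0 [[445.0, 21.0, 23.0], [479.0, 48.0, 125.0]]
367 165 [ 456. -213.  109.]
350 170 [ 577. -370.    6.]
385 170 [ 380. -161.  127.]
367 178 [ 496. -340.    1.]
360 180 [ 474. -206.   55.]
345 178 [ 502. -141.   84.]
392 172 [ 429. -433.    2.]
372 158 [ 545. -532.    2.]
```

View pics/c0.png

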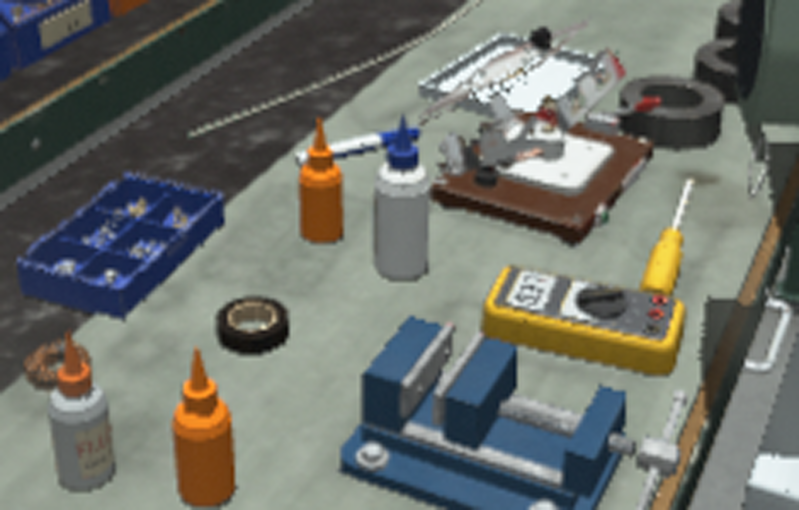

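The grey-white bottle labelled "FLUX" with the orange cap, at scene (238,273), is the target. It measures 116 mm tall or less. The orange ones at (275,277) and (309,206) are look-alikes, and the 143 mm blue-capped one at (333,211) is the IPA bottle. The tray is at about (367,172), behind the helping hand. The arm starts near it, so I'll look from above there first and then over the bottle.

```bash
cat >> h.py <<'E'
def down(a):  # tool z down, tool x axis at world angle a
    c,s=np.cos(a),np.sin(a); return np.array([[c,s,0],[s,-c,0],[0,0,-1.]])
def wrist(name):
    s=sensors.read_state(); p,d=optics.grab_frame("wrist"); cv2.imwrite(f"pics/{name}.png",p[:,:,::-1])
    np.savez(name+".npz",p=p,d=d,pos=s["eef_pos"],rot=s["eef_rot"]); return p,d
def wcloud(name):
    f=np.load(name+".npz");c=optics.camera_params("wrist");K=c["mtx"];T=c["T_tool_cam"]
    v,u=np.mgrid[:400,:640];x=u-K[0,2];y=v-K[1,2];r=np.hypot(x,y)+1e-9;k=np.tan(r/K[0,0])/r
    d=f["d"];P=np.dstack([x*k*d,y*k*d,d])
    W=(P@T[:3,:3].T+T[:3,3])@f["rot"].T+f["pos"]; W[d==0]=np.nan
    return W,f["p"]
E
python3 - <<'E'
from h import *
f=np.load("scene0.npz");W=cloud("scene",f["d"])
# shelf / obstacles near work: max x,z map
w=W.reshape(-1,3);w=w[np.isfinite(w[:,0])]
for y0 in range(-600,450,150):
    m=(w[:,1]>y0)&(w[:,1]<y0+150)
    print(y0,[(x0,int(w[m&(w[:,0]>x0)&(w[:,0]<x0+75),2].max(initial=-1))) for x0 in range(325,900,75)])
s=sensors.read_state();print(s["eef_rot"].round(2).tolist())
a=np.arctan2(s["eef_rot"][1,0],s["eef_rot"][0,0]);print(a)
ctrl.move_ptp([450,-370,300],down(a)); 
wrist("w0");print(sensors.read_state()["t"])
E
```

```text
-600 [(325, 38), (400, 14), (475, 19), (550, 72), (625, 176), (700, 173), (775, 173), (850, 172)]
-450 [(325, 38), (400, 18), (475, 11), (550, 18), (625, 176), (700, 489), (775, 489), (850, 490)]
-300 [(325, 149), (400, 159), (475, 98), (550, 18), (625, 176), (700, 490), (775, 490), (850, 490)]
-150 [(325, 149), (400, 148), (475, 101), (550, 83), (625, 176), (700, 231), (775, 264), (850, 263)]
0 [(325, 33), (400, 142), (475, 114), (550, 112), (625, 176), (700, 231), (775, 263), (850, 264)]
150 [(325, 76), (400, 4), (475, 20), (550, 19), (625, 176), (700, 234), (775, 266), (850, 266)]
300 [(325, 12), (400, 115), (475, 115), (550, 110), (625, 176), (700, 173), (775, 177), (850, 586)]
[[0.89, 0.45, -0.0], [0.45, -0.89, 0.0], [0.0, -0.0, -1.0]]
0.4697899812351583
1.1083
```

View pics/w0.png

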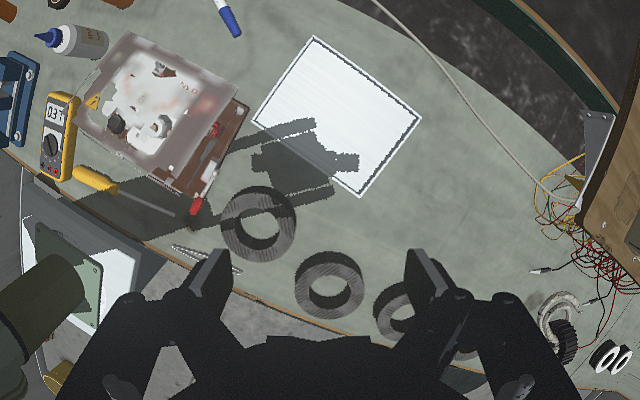

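The wrist view shows the empty tray, a white rectangle with corners at about (314,38), (421,118), (362,196) and (252,120). I'll compute its pose and move on to look over the bottle.

```bash
cat >> h.py <<'E'
def wray(name,uv,z):
    f=np.load(name+".npz");c=optics.camera_params("wrist");K=c["mtx"];T=c["T_tool_cam"]
    q=np.asarray(uv,float)-K[:2,2];r=np.linalg.norm(q);th=r/K[0,0]
    d=np.r_[q/r*np.sin(th),np.cos(th)];R=f["rot"]
    o=R@T[:3,3]+f["pos"];d=R@T[:3,:3]@d
    return o+d*(z-o[2])/d[2]
E
python3 - <<'E'
from h import *
C=np.array([wray("w0",p,18) for p in((314,38),(421,118),(362,196),(252,120))])
print(C.round(1).tolist(),C.mean(0),[np.linalg.norm(C[i]-C[i-1]).round(1) for i in range(4)])
W,p=wcloud("w0");print(W[100,330].round(1),W[110,300].round(1))
e=C[1]-C[2]; print(np.degrees([np.arctan2(*(C[i]-C[i-1])[[1,0]]) for i in range(4)]).round(1))
f=np.load("scene0.npz");W=cloud("scene",f["d"])
w=W[240:300,220:256].reshape(-1,3);w=w[np.isfinite(w[:,0])]
for a,b,r in((20,68,19),(76,85,11)):
    q=w[(w[:,2]>a)&(w[:,2]<b)&(np.hypot(w[:,0]-551,w[:,1]-347)<35)][:,:2]
    A=np.median(q,0); from scipy.optimize import least_squares
    print(least_squares(lambda c:np.hypot(*(q-c).T)-r,[551,347],loss="soft_l1").x,len(q))
for a in (np.pi*.75,-np.pi/2,-2.5,np.pi,-1.2,-.5,0,.5):
    print(a,[None if (j:=ctrl.solve_ik([x,y,z],down(a))) is None else np.round(j,2).tolist()[-1] for x,y,z in((551,347,104),(551,347,270),(530,-340,112))])
E
```

```text
[[590.3, -294.2, 18.0], [564.5, -465.6, 18.0], [433.6, -446.1, 18.0], [459.9, -269.9, 18.0]] [ 512.08261528 -368.95142312   18.        ] [np.float64(132.6), np.float64(173.4), np.float64(132.4), np.float64(178.2)]
[ 527.5 -349.2    4.3] [ 497.9 -320.     4.3]
[-10.5 -98.6 171.6  81.5]
[549.59042214 349.02430682] 348
[550.01617176 347.89761683] 47
2.356194490192345 [-0.36, -0.36, -1.49]
-1.5707963267948966 [-2.71, -2.71, 2.43]
-2.5 [-1.78, -1.78, None]
3.141592653589793 [-1.14, -1.14, -2.28]
-1.2 [None, None, 2.06]
-0.5 [2.5, 2.5, 1.36]
0 [2.0, 2.0, 0.86]
0.5 [1.5, 1.5, 0.36]
```

```bash
python3 - <<'E'
from h import *
ctrl.move_ptp([549.5,348.5,230],down(np.pi-.39)); ctrl.gripper_to(45,20)
ctrl.hold(.1);wrist("w1");s=sensors.read_state();print(s["t"],s["eef_pos"],s["force"])
W,p=wcloud("w1")
m=np.isfinite(W[...,0])&(np.hypot(W[...,0]-549.5,W[...,1]-348.5)<30)
from scipy.optimize import least_squares
for a,b,r in((20,68,19),(77,85,11)):
    q=W[m&(W[...,2]>a)&(W[...,2]<b)][:,:2]
    print(len(q),least_squares(lambda c:np.hypot(*(q-c).T)-r,[549,348],loss="soft_l1").x)
q=W[m&(W[...,2]>108)&(W[...,2]<120)];print("tip",len(q),q.mean(0))
E
```

```text
4.3083 [549.46821494 348.57444779 229.99877834] [-0.43884136 -0.07425672 -0.12108906]
716 [549.95228389 351.0767617 ]
115 [549.85496523 351.03025474]
tip 30 [548.34032972 351.99937113 112.53640713]
```

View pics/w1.png

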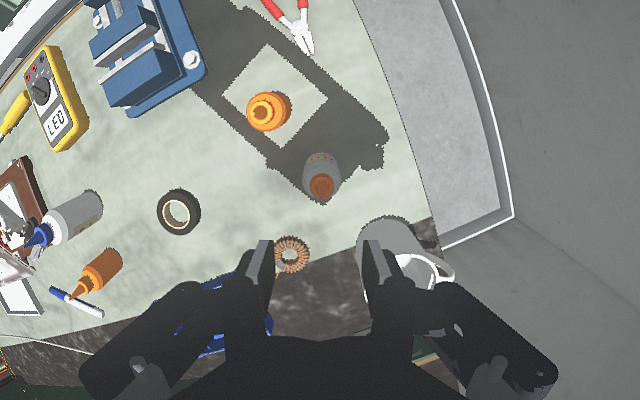

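The view shows the FLUX bottle at (321,180), with its orange look-alike at (268,112). The mug is near (400,245), so I'll check its clearance in code and then grip and twist.

```bash
python3 - <<'E'
from h import *
f=np.load("scene0.npz");W=cloud("scene",f["d"])
w=W[235:300,150:212].reshape(-1,3);w=w[np.isfinite(w[:,0])&(w[:,2]>15)&(w[:,2]<150)&(w[:,0]<700)]
d=np.hypot(w[:,0]-550,w[:,1]-350.5);print("mug",np.percentile(w,[1,50,99],axis=0).round().tolist(),d.min(),w[:,2].max())
assert d.min()>50 and w[:,2].max()<135
a=np.pi-.39
ctrl.move_l([550,350.5,150],down(a))
print(ctrl.move_l([550,350.5,104],vel=60,threshold=8))
ctrl.gripper_to(10,20)
s=sensors.read_state();print(s["t"],s["grip_width"],s["grasp_force"],s["eef_pos"],s["force"])
wrist("w2")
E
```

```text
mug [[633.0, 350.0, 16.0], [654.0, 407.0, 64.0], [699.0, 447.0, 131.0]] 87.71069361338873 139.19873612011867Traceback (most recent call last):
  File "<stdin>", line 5, in <module>
AssertionError
```

The nearest part of the mug or shelf is 88 mm away. The gripper's half width is at most 57 mm, so it clears whatever the height is, and I'll proceed.

```bash
python3 - <<'E'
from h import *
a=np.pi-.39
ctrl.move_l([550,350.5,150],down(a))
print(ctrl.move_l([550,350.5,104],vel=60,threshold=8))
ctrl.gripper_to(10,20)
s=sensors.read_state();print(s["t"],s["grip_width"],s["grasp_force"],s["eef_pos"],s["force"])
wrist("w2")
E
```

```text
False
6.2583 19.689774275088595 19.63828723275583 [550.5259532  350.83264708 104.77427215] [0.1006956  0.79453978 2.3017785 ]
```

View pics/w2.png

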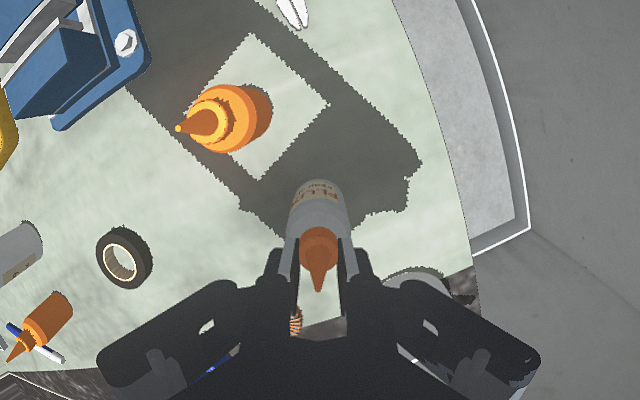

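The collar is gripped and the bottle is upright with its label visible at (318,190). Now I'll twist 45° anticlockwise; joint 6 decreases as the tool angle grows.

```bash
python3 - <<'E'
from h import *
q0=np.array(sensors.read_state()["q"])
for k in(1,2,3):
    q=q0.copy();q[5]-=k*.785/3;ctrl.set_joints(q)
ctrl.hold(.2)
wrist("w3")
s=sensors.read_state();x=s["eef_rot"][:,0];print(s["t"],np.degrees(np.arctan2(x[1],x[0]))%360-np.degrees(np.pi-.39),s["grip_width"],s["eef_pos"],s["force"],s["wrist_torque"])
ctrl.hold(.1)
p=np.hstack([np.load(n+".npz")["p"][160:310,250:390,::-1] for n in("w2","w3")])
cv2.imwrite("pics/tw.png",cv2.resize(p,None,fx=2.8,fy=2.8,interpolation=cv2.INTER_CUBIC))
E
```

```text
7.6333 44.885950588748244 19.06897935470226 [550.54132778 350.81273937 104.71121106] [ 0.24593353  0.07977075 -0.70201745] [-0.10339211 -0.01552756  0.04316534]
```

View pics/tw.png

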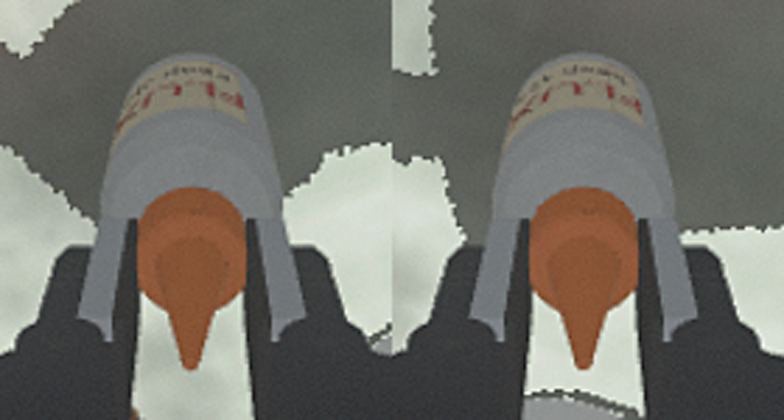

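The label sits almost identically relative to the gripper in both pictures, so the bottle turned along with the cap. I had commanded the deflected joint angles, which cancelled the downward preload, and the bottle was half hanging (force −0.7 N). I'll release, turn back, regrip, press lightly down and twist again.

```bash
python3 - <<'E'
from h import *
P=[550.5,350.8,104];a=np.pi-.39
def rep(k):
    s=sensors.read_state();print(k,round(s["t"],2),s["grip_width"].round(1),s["eef_pos"].round(2),s["force"].round(2),s["wrist_torque"].round(3))
ctrl.gripper_to(34,20);ctrl.move_ptp(P,down(a));rep("open")
ctrl.gripper_to(10,20);rep("shut")
ctrl.move_l([*P[:2],103],vel=20);rep("press");wrist("w4")
for k in(1,2,3):
    ctrl.move_ptp([*P[:2],103],down(a+k*.74/3));rep(k)
ctrl.hold(.1);wrist("w5")
p=np.hstack([np.load(n+".npz")["p"][160:310,250:390,::-1] for n in("w4","w5")])
cv2.imwrite("pics/tw2.png",cv2.resize(p,None,fx=2.8,fy=2.8,interpolation=cv2.INTER_CUBIC))
E
```

```text
Traceback (most recent call last):
AttributeError: 'float' object has no attribute 'round'
```

```bash
python3 - <<'E'
from h import *
P=[550.5,350.8,104];a=np.pi-.39
def rep(k):
    s=sensors.read_state();print(k,round(s["t"],2),round(s["grip_width"],1),np.round(s["eef_pos"],2),np.round(s["force"],2),np.round(s["wrist_torque"],3))
rep("open")
ctrl.gripper_to(10,20);rep("shut")
ctrl.move_l([*P[:2],103],vel=20);rep("press");wrist("w4")
for k in(1,2,3):
    ctrl.move_ptp([*P[:2],103],down(a+k*.74/3));rep(k)
ctrl.hold(.1);wrist("w5")
p=np.hstack([np.load(n+".npz")["p"][160:310,250:390,::-1] for n in("w4","w5")])
cv2.imwrite("pics/tw2.png",cv2.resize(p,None,fx=2.8,fy=2.8,interpolation=cv2.INTER_CUBIC))
E
```

```text
open 8.8 33.7 [550.49 350.8  104.01] [0.5  0.01 0.36] [ 0.009  0.009 -0.005]
shut 9.07 19.5 [550.56 350.71 104.12] [ 0.83 -0.26  0.29] [-0.085  0.006  0.062]
press 9.32 19.2 [550.95 350.91 104.09] [-0.5  -1.62  5.69] [-0.219  0.294  0.011]
1 9.72 19.6 [551.43 351.18 103.9 ] [ 1.47 -0.    3.47] [ 0.088 -0.168 -0.054]
2 10.07 19.5 [551.22 351.45 103.79] [0.82 1.6  5.06] [ 0.336 -0.172  0.067]
3 10.43 19.7 [550.96 351.37 103.78] [1.19 1.23 5.73] [ 0.292 -0.042  0.024]
```

View pics/tw2.png

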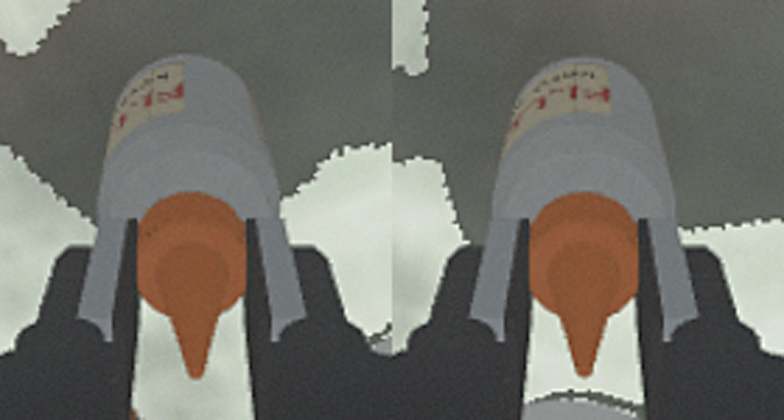

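After the second twist the label edge moved from about −3° to 21° relative to the gripper. So the cap turned only about 24° of the 42°, and the body was dragged for the rest, probably by the fingertips near the shoulder. I'll regrip about 3 mm higher and add small steps, measuring the label angle numerically until the total is about 45°.

```bash
cat >> h.py <<'E'
def label(name):
    p=np.load(name+".npz")["p"].astype(int)[189:194,288:346]; g=(p[...,0]-p[...,2]).mean(0)
    c=np.where(g>18)[0]; return 288+c.max() if len(c) else None, g.round().astype(int)
def ang(col): return np.degrees(np.arcsin(np.clip((col-317.5)/27,-1,1)))
def rep(k):
    s=sensors.read_state();print(k,round(s["t"],2),round(s["grip_width"],1),np.round(s["eef_pos"],2),np.round(s["force"],2),np.round(s["wrist_torque"],3))
E
python3 - <<'E'
from h import *
for n in("w2","w3","w4","w5"):
    c,g=label(n);print(n,c,ang(c).round(),g.tolist())
P=[551,351.2];a=np.pi-.39+.74
ctrl.gripper_to(34,20);wrist("w6");rep("open")
ctrl.move_l([*P,107.5],down(a),vel=40);ctrl.gripper_to(10,20);rep("shut");wrist("w7")
for n in("w6","w7"):
    c,g=label(n);print(n,c,ang(c).round(),g.tolist())
E
```

```text
w2 334 38.0 [4, 4, 4, 4, 2, 3, 3, 4, 6, 8, 13, 13, 19, 18, 18, 23, 23, 20, 21, 22, 24, 25, 23, 25, 37, 47, 35, 17, 20, 23, 22, 20, 19, 22, 20, 27, 43, 52, 38, 19, 21, 23, 22, 20, 19, 19, 22, 14, -1, -5, -4, -3, -2, 1, 2, 3, 2, 1]
w3 336 43.0 [4, 3, 4, 3, 3, 4, 2, 5, 8, 12, 19, 19, 18, 20, 21, 22, 22, 29, 26, 22, 20, 23, 24, 24, 24, 22, 27, 49, 47, 30, 22, 20, 24, 24, 21, 23, 23, 21, 27, 45, 43, 27, 20, 20, 17, 20, 21, 21, 19, 8, -3, -2, 0, 3, 3, 3, 4, 3]
w4 315 -5.0 [6, 4, 4, 4, 3, 0, 5, 8, 13, 14, 17, 21, 18, 18, 18, 21, 23, 20, 21, 23, 24, 24, 24, 22, 30, 42, 49, 30, -4, -4, -3, -4, -2, -4, -4, -4, -4, -3, -3, -3, -3, -3, -3, -4, -4, -3, -3, -3, -2, 1, 9, 5, 2, 2, 2, 2, 2, 2]
w5 327 21.0 [4, 3, 3, 3, 2, 3, 3, 2, 3, 5, 11, 15, 18, 18, 17, 19, 18, 18, 21, 24, 22, 23, 26, 21, 20, 27, 43, 46, 22, 19, 22, 24, 24, 23, 25, 24, 28, 35, 42, 21, 0, -5, -3, -2, -2, -3, -3, -3, -3, -2, -2, -2, 1, 4, 2, 3, 3, 3]
open 10.92 34.0 [549.58 350.27 101.79] [-0.78  0.64  0.45] [-0.039 -0.008 -0.016]
shut 11.47 18.7 [551.09 351.39 107.82] [-1.25  0.48  2.02] [0.061 0.06  0.003]
w6 327 21.0 [4, 4, 4, 3, 3, 2, 3, 4, 4, 3, 4, 2, 0, 3, 6, 8, 8, 12, 15, 15, 16, 17, 17, 21, 19, 19, 19, 16, 14, 19, 20, 18, 18, 18, 13, 18, 21, 21, 23, 22, 4, -2, -3, -3, -2, -2, -2, -2, -1, 1, 3, 2, 3, 4, 3, 4, 3, 3]
w7 327 21.0 [3, 3, 3, 3, 3, 4, 2, 1, 7, 12, 16, 21, 20, 19, 21, 27, 28, 23, 22, 22, 24, 22, 25, 20, 20, 27, 45, 56, 29, 20, 22, 26, 27, 28, 29, 28, 33, 47, 58, 30, 2, -5, -3, -2, -2, -3, -2, -3, -3, -2, -3, -1, 0, 3, 3, 3, 4, 3]
```

The measurement is now consistent: the regrip moved the label by the expected 45° or so. The cap total is about 31° plus the initial offset, so about 14° more is needed.

```bash
python3 - <<'E'
from h import *
P=[551,351.2,107.3];a=np.pi-.39+.74
c0=ang(label("w7")[0])
for k in range(1,9):
    a+=np.radians(5.5);ctrl.move_ptp(P,down(a));n=f"x{k}";wrist(n);c=ang(label(n)[0]);rep(k);print(" cmd",5.5*k,"cap",round(c-c0,1))
    if c-c0>11.5:break
print(a)
E
```

```text
1 11.82 18.2 [551.21 351.36 107.75] [-1.36  0.49  2.59] [ 0.034  0.122 -0.018]
 cmd 5.5 cap 2.3
2 12.12 18.4 [551.28 351.33 107.71] [-1.02 -0.89  4.02] [ 0.002  0.105 -0.013]
 cmd 11.0 cap 4.6
3 12.43 18.2 [551.27 351.33 107.67] [-0.73  0.58  4.44] [0.023 0.085 0.003]
 cmd 16.5 cap 9.4
4 12.72 18.6 [551.26 351.34 107.68] [0.43 0.52 5.13] [0.039 0.109 0.031]
 cmd 22.0 cap 11.9
3.8755650890285445
```

The cap has turned about 43° plus the initial 0 to 6°, as measured against the bottle body, and that is well short of a quarter turn. Next I'll lift the bottle and carry it high over everything to the tray.

```bash
python3 - <<'E'
from h import *
s=sensors.read_state();p=s["eef_pos"];R=down(3.87556)
ctrl.gripper_to(10,30)
ctrl.move_l([551.2,351.3,135],R,vel=60);rep("lift");wrist("y0");print(ang(label("y0")[0]))
ctrl.move_l([551.2,351.3,310],R,vel=200);rep("up")
ctrl.move_ptp([512,-370,310],down(2.4));ctrl.hold(.2);rep("over");wrist("y1");print(ang(label("y1")[0]))
ctrl.move_l([512,-370,150],vel=200);ctrl.hold(.2);rep("near");wrist("y2")
cv2.imwrite("pics/y2c.png",np.load("y2.npz")["p"][:,:,::-1])
E
```

```text
lift 13.55 17.3 [551.23 351.28 135.22] [ 0.48 -0.53 -2.97] [ 0.045 -0.011 -0.   ]
32.48216399209859
up 14.62 17.7 [550.37 350.91 307.99] [-0.06 -0.77 -1.86] [ 0.036 -0.004 -0.055]
over 17.38 17.6 [ 512.45 -369.39  310.01] [ 0.96  0.54 -0.94] [-0.035  0.038  0.016]
9.594068226860461
near 18.58 17.2 [ 512.88 -370.8   151.95] [ 0.58  0.12 -1.6 ] [-0.006 -0.011  0.025]
```

View pics/y2c.png

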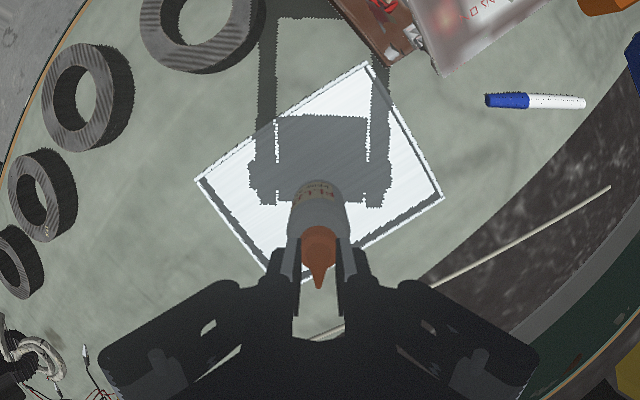

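The bottle hangs upright at (318,220) over the tray. The label profile seems to have changed in transit, so I'll check that before lowering.

```bash
python3 - <<'E'
from h import *
for n in("w7","x1","x4","y0","y1","y2"):
    p=np.load(n+".npz")["p"].astype(int)[186:197,285:350];g=p[...,0]-p[...,2];print(n,g.mean(0).round().astype(int).tolist())
E
```

```text
w7 [3, 4, 4, 3, 4, 3, 3, 4, 3, 4, 6, 8, 11, 14, 18, 17, 17, 22, 30, 30, 21, 19, 21, 22, 20, 23, 20, 20, 23, 31, 37, 25, 21, 22, 23, 23, 23, 25, 25, 27, 33, 39, 23, 1, -5, -3, -3, -2, -3, -3, -3, -3, -2, -1, 0, 0, 2, 5, 3, 3, 3, 3, 3, 3, 3]
x1 [3, 4, 3, 4, 3, 3, 3, 3, 3, 4, 6, 8, 11, 13, 16, 17, 18, 20, 22, 31, 30, 21, 19, 21, 23, 22, 21, 21, 20, 22, 33, 36, 26, 22, 21, 23, 23, 24, 25, 25, 26, 30, 37, 22, 4, -5, -3, -3, -3, -3, -3, -3, -2, -1, -1, 0, 1, 4, 3, 3, 3, 3, 4, 3, 3]
x4 [2, 2, 3, 3, 3, 3, 2, 3, 3, 4, 6, 8, 9, 12, 15, 19, 20, 20, 21, 20, 22, 20, 20, 23, 31, 32, 23, 20, 21, 22, 24, 22, 21, 21, 21, 26, 34, 33, 23, 20, 22, 24, 20, 24, 24, 24, 30, 35, 12, -1, -4, -3, -2, -1, 0, 0, 2, 3, 4, 4, 4, 4, 4, 4, 4]
y0 [3, 3, 3, 2, 3, 2, 3, 3, 2, 4, 5, 5, 8, 11, 13, 17, 19, 19, 21, 22, 22, 21, 20, 23, 31, 34, 23, 21, 21, 22, 23, 22, 22, 22, 22, 23, 33, 33, 24, 20, 22, 23, 21, 24, 25, 26, 31, 35, 11, 0, -4, -3, -2, -1, -1, 0, 2, 3, 4, 4, 4, 3, 3, 3, 4]
y1 [0, 0, 0, 0, 0, 0, 0, 0, 0, -1, -2, 0, 3, 4, 2, 5, 7, 9, 10, 10, 12, 10, 9, 10, 16, 16, 11, 11, 10, 11, 11, 11, 11, 11, 11, 13, 16, 17, 13, 10, 11, 12, 9, 12, 12, 14, 17, 16, 0, -6, -8, -8, -7, -7, -5, -5, -3, -2, -3, -3, -3, -4, -4, -4, -4]
y2 [-8, -8, -8, -8, -8, -8, -8, -8, -9, -6, -5, -2, 0, 2, 5, 8, 9, 10, 10, 12, 12, 11, 10, 11, 17, 18, 12, 10, 11, 12, 11, 12, 12, 12, 11, 13, 17, 18, 13, 11, 11, 12, 11, 12, 12, 14, 17, 16, 1, -5, -5, -5, -5, -5, -6, -6, -7, -7, -7, -8, -7, -8, -8, -8, -8]
```

The label edge is still in the same column and only the lighting differed, so the cap angle held. I'll lower, release and check.

```bash
python3 - <<'E'
from h import *
ctrl.move_l([512,-370,122],vel=60);ctrl.hold(.2);rep("pre")
print(ctrl.move_l([512,-370,107],vel=20,threshold=3));rep("down");ctrl.hold(.2);rep("settled")
E
```

```text
pre 19.45 17.6 [ 512.33 -370.32  122.6 ] [-0.27  1.32 -1.06] [ 0.012 -0.032  0.008]
True
down 19.99 17.3 [ 512.21 -370.19  111.81] [ 1.18 -0.21  3.85] [-0.096 -0.081  0.051]
settled 20.19 17.4 [ 512.1  -370.11  111.79] [ 0.23 -1.03  6.47] [-0.156 -0.18  -0.02 ]
```

Contact came at TCP z 111.8, which is the expected height for a 4 mm tray floor. I'll release and retreat.

```bash
python3 - <<'E'
from h import *
ctrl.move_l([512,-370,111.6],vel=20);rep("relax")
ctrl.gripper_to(40,20);rep("open")
ctrl.move_l([512,-370,160],vel=60)
ctrl.move_l([512,-370,270],vel=200);ctrl.hold(.3);rep("up");wrist("z0")
W,p=wcloud("z0");m=np.isfinite(W[...,0])&(np.hypot(W[...,0]-512,W[...,1]+370)<40)
for a,b in((30,70),(77,86),(100,120)):
    q=W[m&(W[...,2]>a)&(W[...,2]<b)];print(a,len(q),q.mean(0).round(1),q.max(0).round(1))
E
```

```text
relax 20.44 17.6 [ 512.22 -370.18  111.8 ] [ 1.52 -0.42  3.35] [-0.091 -0.12  -0.002]
open 20.78 40.1 [ 511.36 -369.43  110.64] [-0.01 -0.11 -0.28] [-0.022  0.01  -0.053]
up 22.74 40.1 [ 511.5  -369.56  268.35] [ 0.11  0.33 -0.37] [-0.006 -0.038  0.031]
30 397 [ 504.3 -363.7   59.3] [ 530.  -350.5   70. ]
77 27 [ 505.9 -364.9   81.2] [ 516.8 -359.    85.7]
100 70 [ 510.2 -368.8  108.8] [ 514.6 -366.   119.8]
```

View pics/z0.png

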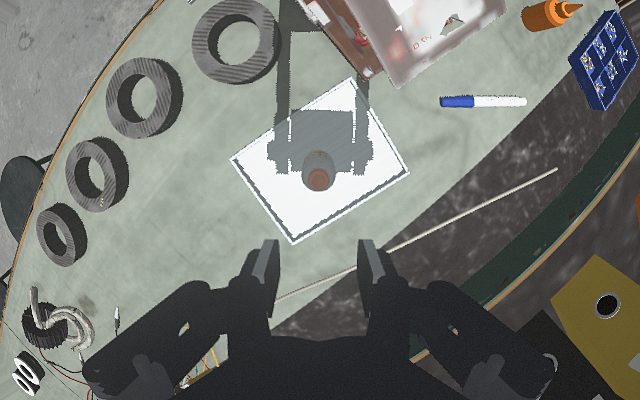

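The bottle stands upright in the middle of the tray at (318,172), its top reads about 120 mm, and the gripper is clear of it. Handing in.

```bash
python3 -c "
from plant import ctrl
print(ctrl.finish_job())"
```

```text
the job is handed in; nothing more can be done
None
```

I handed the job in at about 23 s: the flux bottle's cap is turned roughly 43–49° anticlockwise, and the bottle stands upright in the tray. That angle is estimated from the label because the cap has no mark, and the twist took three passes, during which the bottle body also turned on its spot. I never touched the taller bottle.

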